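# Close the sample pot and lift off the dust cover

## Task

Put the short, stubby sample jar (not the slim one) into the open steel pot; then pick up the two nested lids together by the inner lid's knob, so that the metal outer cover rides along on the inner lid, and seat them on the pot. Let go of the knob, take the outer cover alone by its collar and lift it straight up off the inner lid, which stays seated on the pot undisturbed. Finish while holding the cover, level and still, about 10 cm above the inner lid and over the pot, and leave the slim jar, the wash bottle and the glass dish alone.

Things in the scene. Friction and masses are not known exactly. Their poses are not given: they have to be found in the camera images.
- pot: Open round stainless pot, fixed to the bench, outer diameter 104 mm, inner diameter 96 mm, 75 mm high, floor 5 mm thick. Origin: centre of its underside, on the bench; z up. The inner lid's disc rests on its rim, so when seated the inner lid's origin lies on the pot's axis (play 3 mm) 75 mm above the pot's origin.
- ring_stand: Low grey plastic drying ring, fixed to the bench, outer diameter 104 mm, inner diameter 96 mm, 35 mm high, open through the middle. Origin: centre of its underside. The nested lids start on it. It is like the pot but lower and may be to the left or right of it.
- inner_lid: White plastic lid, loose, 150 g. Disc 104 mm wide, 8 thick; below it a chamfered spigot 90 wide (82 at its end), 7 deep. A round knob, 22 mm wide, on a thin stem, spans 32 to 62 mm above the origin and sticks up through the cover's collar (top 29 mm free). Origin: on the axis at the disc's underside (seating face); z up. Starts on the ring, origin 35 mm above the bench.
- outer_cover: Brushed metal cover, loose, 110 g, resting unlocked on the inner lid's disc (2.5 mm play). Plate 116 mm wide, 3 thick, skirt 7 mm down at its edge; central upright tube collar, outer diameter 44, inner 36, rising 22 mm above the plate. Origin: on the axis at the plate's underside; z up; collar top at 25 mm. Nested: 8 mm above the inner lid's origin; it clears the knob after 61 mm of lift.
- short_jar: Short, stubby closed sample jar, plain cylinder 36 mm across, 45 mm high with cap, 50 g, standing loose on the bench. White with a red cap, as the slim jar. Origin: centre of its underside, z along its axis.
- short_jar_mid (a point): Middle point of the short jar, 22.5 mm above its underside on its axis.
- slim_jar: Slim closed sample jar, 26 mm across, 70 mm high, same colours; not to be used. It and the short jar may stand in either of two places. Origin: centre of its underside, z along its axis.
- wash_bottle: White wash bottle with a bent spout, 64 mm across, 188 mm high; to be left alone. Origin: centre of its underside.
- dish: Covered glass dish, 90 mm across, 17 mm high; to be left alone. Origin: centre of its underside.
There are look-alikes about, which are no part of the job. What is shaped like the outer_cover but turquoise is not meant.

How it is judged:
On the way, in this order (a step that is already met when the one before it is completed fails the run):
1. the short jar is in the pot and let go (horizontal distance between short_jar_mid and pot below 0.036 m and z of short_jar_mid in the frame of pot below 0.045 m and contact force between short_jar and the fingers below 0.3 N), for 0.2 s.
2. the knob is let go and the lids, still nested, rest on the pot (z of inner_lid in the frame of pot between 0.072 and 0.078 m and horizontal distance between inner_lid and pot below 0.005 m and angle between inner_lid's own z axis and vertical below 0.06 rad and z of outer_cover in the frame of inner_lid below 0.012 m and contact force between inner_lid and the fingers below 0.3 N), for 0.2 s.
At the end, for the whole second after the job is handed in: Short jar in the pot; inner lid seated on the rim (5 mm, 0.06 rad), touched by neither robot nor cover; the gripper alone holds the outer cover, 75 to 160 mm above the inner lid (origins), within 40 mm of the pot axis, level within 0.2 rad, still (horizontal distance between short_jar_mid and pot below 0.036 m and z of short_jar_mid in the frame of pot below 0.045 m and z of inner_lid in the frame of pot between 0.072 and 0.078 m and horizontal distance between inner_lid and pot below 0.005 m and angle between inner_lid's own z axis and vertical below 0.06 rad and z of outer_cover in the frame of inner_lid between 0.075 and 0.16 m and horizontal distance between outer_cover and pot below 0.04 m and angle between outer_cover's own z axis and vertical below 0.2 rad and linear speed of outer_cover below 0.03 m/s and linear speed of inner_lid below 0.02 m/s and contact force between outer_cover and the fingers above 1 N and contact force between outer_cover and inner_lid below 0.3 N and contact force between inner_lid and the fingers below 0.3 N and contact force between inner_lid and the arm below 0.3 N); the arm keeps its last pose, push and grip.
It fails at once if the outer cover comes off the inner lid while the inner lid is not seated on the pot, or the inner lid is lifted or shifted once the cover is off (z of outer_cover in the frame of inner_lid above 0.02 m and not (z of inner_lid in the frame of pot between 0.072 and 0.078 m and horizontal distance between inner_lid and pot below 0.005 m and angle between inner_lid's own z axis and vertical below 0.06 rad)).
It fails at once if a bystander (slim jar, wash bottle, dish) is moved more than 25 mm or tipped (distance of any of slim_jar, wash_bottle, dish from where it was at the start of the episode above 0.025 m or angle between any of slim_jar, wash_bottle's own z axis and vertical above 0.5 rad).
It also fails if it takes over 61 s, if anything falls off the work surface, if the arm or the gripper's body presses on something with over 40 N, if the wrist force passes 120 N, or if a joint passes its speed limit or range.

## Robot

A 6-joint arm with a two-finger parallel gripper is mounted at the origin on the work surface. World frame = base frame: x ahead of the robot, y to its left, z up, the work surface at z = 0. Lengths are in m, angles in rad, forces in N, time in s.
With the tool pointing down it reaches from about 0.3 to 0.75 m from the base axis. Payload 8.5 kg.
Tool frame: the origin (TCP) lies midway between the tips of the shut fingers; the grasp point (between the pads) lies 19 mm behind it; x points along the fingers, y is the direction in which the jaws open and shut, and the axes are right-handed (so a half turn about x gives the same grasp; the last joint's range is limited). The gripper opens to 88 mm and grips with 3 to 60 N. Pads are 18 mm wide; open, the fingers measure 123 mm over their backs; the gripper's body (75 mm by 187 mm) begins 45 mm behind the grasp point.
Start: joints at [1.018, 0.381, 1.297, -0, 1.464, -0.215], TCP at [0.182, 0.519, 0.239] pointing down, gripper open.
Joint ranges: [-3.11, 3.11], [-0.89, 2.33], [0.22, 2.48], [-1.42, 4.56], [0.17, 2.85], [-2.88, 2.88]. Speed limits (rad/s): [2.39, 2.39, 3.14, 3.14, 3.14, 3.14].

## Interface

Orientations are given as a rotation vector (axis times angle).
In Python, from rig import env gives the robot as it stands.
- The arm moves only by the shell command python3 -m jog 'ROWS'. ROWS is JSON, a list of rows, each an object of numbers: "grip": the opening, from 0 (shut) to 1 (fully open); "dx", "dy", "dz": the shift along the tool's x, y, z in units of 0.5 m (1.0 is 0.5 m); "ax", "ay", "az": the turn, a rotation vector about the tool's x, y, z in units of 360 degrees (1.0 is 360 degrees). In form: [{"grip": .., "dx": .., "dy": .., "dz": .., "ax": .., "ay": .., "az": ..}, ...]. A call has 1 to 12 rows; each row is the pose to reach, as a shift and turn from the pose commanded when the call began, along the tool's axes at that moment, turning the shorter way round; what a row does not reach only later rows make up. A row lasts 1/10 s, in which the tool goes at most 50 mm and 8.59 degrees, less where a joint would pass 70% of its speed; a pose out of reach is approached as far as the arm can. A call with a number of a shift or a turn outside -1 to 1 is refused whole. A call with a gripper value outside its range is refused whole. The fingers move at their own pace and stop on an object; the grip force is fixed at half the most. Time passes only in rows, so rows that repeat a pose let the fingers close. It gives the time, the measured TCP pose, the force and the opening at its end, in the units of the state.
- env.state(): the state, without advancing time (a new reading comes with each control period).
- env.read_camera(name): name is "scene" or "top" or "wrist"; returns a dict with "img" (480x640x3 uint8, red, green, blue), "z_map" (480x640 float32, m along the optical axis (not along the pixel's ray), 0 where there is no reading), "intrinsics" (3x3 intrinsics, pixels), "xyz" and "attitude" of the camera in the world. Camera axes: x right, y up, looking along -z (the intrinsics and any distortion apply to the point x, -y, -z); pixel columns grow to the right and rows downward; lengths in m; the calibration is good to about 2 mm. The wrist camera is an equidistant fisheye: a pixel r from the principal point sees the ray r / f radians off the axis. A picture is of the moment at which its call begins.
- env.sign_off(): hands the job in, once; it reports no verdict.
The state is a dict: "t": time; "joint_pos": joint angles; "qd": joint speeds; "tau": joint torques, N m; "tool_pos": TCP position; "orientation": TCP orientation; "ft_force": force on the tool from outside, world axes, zero at the start; "moment": the same for the moment, N m; "grip_width": finger opening in m.
Only numpy, scipy, OpenCV 4.12 (cv2) and the standard library are available. Lean on these libraries where they do the work, as an engineer would, in place of code of your own. Each camera call takes 0.05 s, during which the arm holds its last target.

## Working session

There is one attempt and no reset: what is moved stays moved. The work goes in short steps, Python scripts to look and compute and a shell command to move; the robot and the scene stay as the last step left them, time stands still between calls to the robot, and variables do not carry over. Pictures are saved under pics/ and viewed, and the job is handed in when it is done.

```bash
ls; mkdir -p pics; python3 - <<'E'
from rig import env
import cv2,numpy as np
s=env.state();print({k:np.round(v,3).tolist() for k,v in s.items()})
for n in("scene","top"):
    c=env.read_camera(n);cv2.imwrite(f"pics/{n}0.png",c["img"][:,:,::-1]);print(n,c["intrinsics"],c["xyz"],c["attitude"],[k for k in c])
    np.savez(f"{n}0.npz",**{k:v for k,v in c.items()})
E
```

```text
pics
{'t': 0.0, 'joint_pos': [1.018, 0.381, 1.298, -0.0, 1.464, -0.215], 'qd': [-0.001, 0.001, -0.0, 0.001, 0.001, 0.0], 'tau': [0.0, -43.793, -22.456, 0.071, 0.035, -0.0], 'tool_pos': [0.182, 0.519, 0.238], 'orientation': [0.264, 1.555, -0.266], 'ft_force': [0.356, 0.773, 0.387], 'moment': [0.008, -0.002, 0.027], 'grip_width': 0.089}
scene [[461.22151308   0.         315.15314039]
 [  0.         461.22151308 235.51762547]
 [  0.           0.           1.        ]] [ 1.22091047 -0.03553808  0.74053316] [0.6234608  0.63812421 1.5542835 ] ['img', 'z_map', 'intrinsics', 'xyz', 'attitude']
top [[518.64308172   0.         320.53054854]
 [  0.         518.64308172 234.10200844]
 [  0.           0.           1.        ]] [ 0.43157498 -0.09038517  1.27543452] [ 0.09077825 -0.05614156 -1.57449487] ['img', 'z_map', 'intrinsics', 'xyz', 'attitude']
```

View pics/scene0.png

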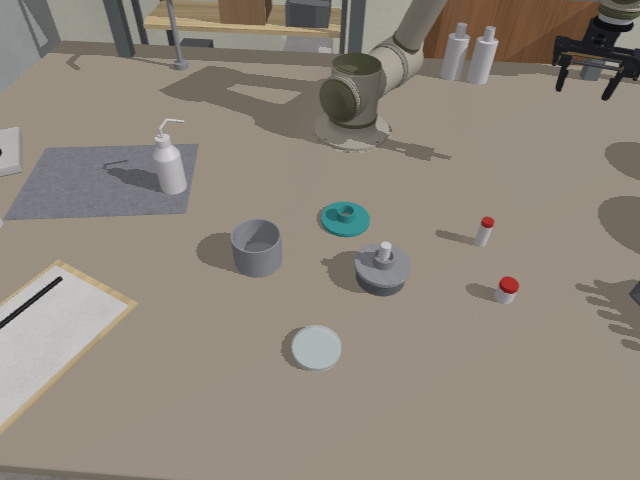

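View pics/top0.png

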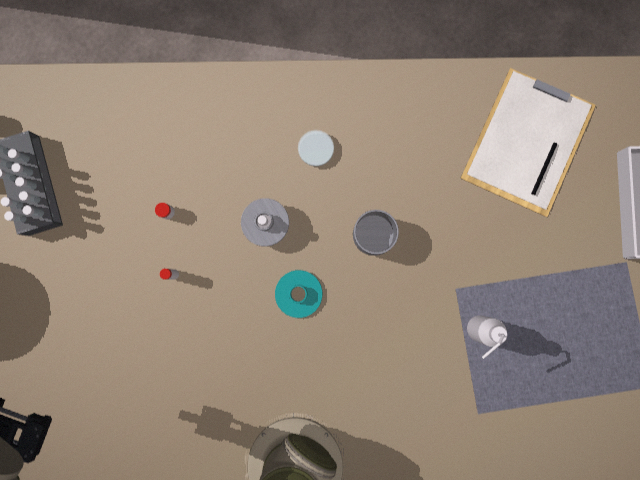

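The scene view shows the pot at (257,248), the nested lids on the ring at (382,268) with a white knob at (384,250), and a turquoise look-alike at (346,218). It also shows the glass dish at (316,348), the wash bottle at (170,165), a slim jar at (485,231) and a short jar at (507,290). In the top view, the two jar candidates are (163,210), with the wider cap, and (166,274), with the narrow cap and long shadow. I'll measure both and check an enlarged crop.

```bash
cat > h.py <<'E'
import numpy as np,cv2
from scipy.spatial.transform import Rotation as R
def ray(c,u,v):
    K=c["intrinsics"];d=np.array([(u-K[0,2])/K[0,0],-(v-K[1,2])/K[1,1],-1.])
    return np.array(c["xyz"]),R.from_rotvec(c["attitude"]).as_matrix()@d
def onplane(c,u,v,z):
    o,d=ray(c,u,v);return o+d*(z-o[2])/d[2]
def blobs(m,minA=30):
    n,l,s,ce=cv2.connectedComponentsWithStats(m.astype(np.uint8))
    return [(s[i],ce[i]) for i in range(1,n) if s[i,4]>=minA]
def tri(c1,p1,c2,p2):
    o1,d1=ray(c1,*p1);o2,d2=ray(c2,*p2);d1/=np.linalg.norm(d1);d2/=np.linalg.norm(d2)
    A=np.c_[d1,-d2];t=np.linalg.lstsq(A,o2-o1,rcond=None)[0];a=o1+t[0]*d1;b=o2+t[1]*d2
    return (a+b)/2,np.linalg.norm(a-b)
E
python3 - <<'E'
from h import *
T=dict(np.load("top0.npz"));S=dict(np.load("scene0.npz"))
for n,c in(("top",T),("scene",S)):
    h=cv2.cvtColor(c["img"],cv2.COLOR_RGB2HSV).astype(int)
    red=((h[...,0]<8)|(h[...,0]>172))&(h[...,1]>150)&(h[...,2]>80)
    for s,ce in blobs(red): print(n,"red",s,ce.round(1), onplane(c,*ce,.045).round(4) ,onplane(c,*ce,.07).round(4))
b=[]
for n,(x,y,w,hh),f in(("top",(120,180,90,120),5),("scene",(440,200,110,110),5),("top",(220,170,200,160),4)):
    im={"top":T,"scene":S}[n]["img"][y:y+hh,x:x+w,::-1];b.append(cv2.resize(im,None,fx=f,fy=f,interpolation=cv2.INTER_CUBIC))
cv2.imwrite("pics/j.png",np.hstack([cv2.resize(b[0],(400,533)),cv2.resize(b[1],(400,400)) if 0 else cv2.copyMakeBorder(cv2.resize(b[1],(400,400)),0,133,0,0,0)]));cv2.imwrite("pics/l.png",b[2][:600,:800])
E
```

```text
top red [155 203  15  14 173] [162.  209.5] [0.6088 0.3186 0.045 ] [0.6052 0.3103 0.07  ]
top red [160 269  11  10  98] [165.  273.5] [0.455  0.3075 0.045 ] [0.4545 0.2994 0.07  ]
scene red [482 217  12  11 105] [487.4 221.9] [0.428  0.3109 0.045 ] [0.4565 0.2984 0.07  ]
scene red [500 277  19  17 244] [508.7 284.7] [0.6109 0.3171 0.045 ] [0.6328 0.3044 0.07  ]
```

View pics/j.png

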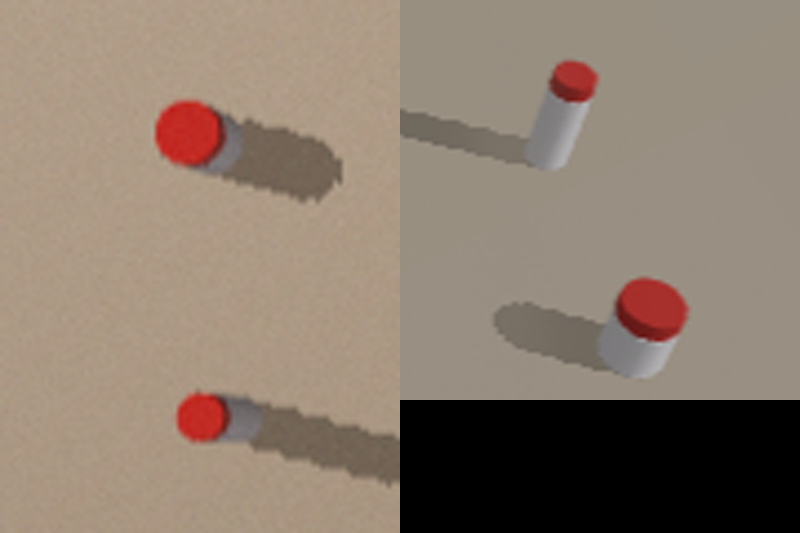

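View pics/l.png

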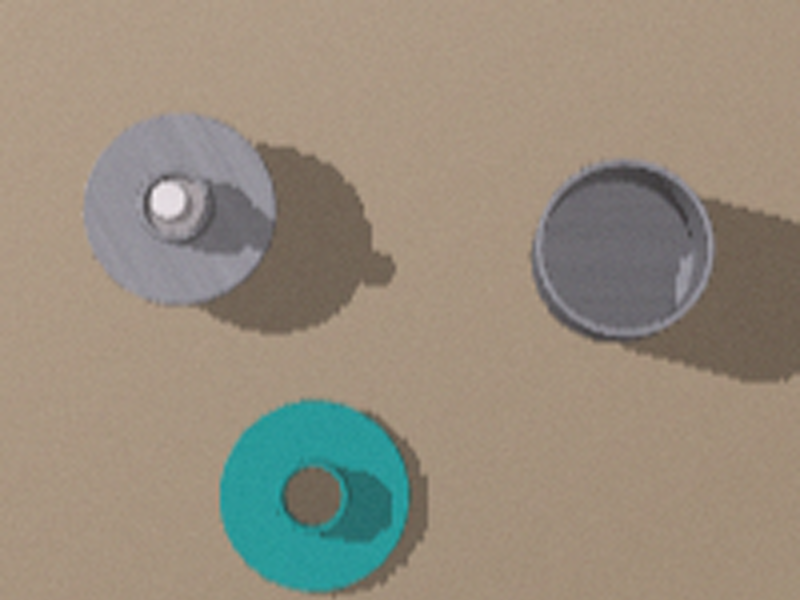

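Crop confirms it: the short, wide jar is at top (162,209) / scene (508,285), world about (0.610, 0.318). The jar at (165,273) is the slim one, since its cap triangulates to 70 mm height. The cover meant is the grey metal one at top (265,222); the turquoise one at (299,294) is a decoy. Next I'll measure the pot rim, the cover plate and the knob.

```bash
cat >> h.py <<'E'
def world(c):
    K=c["intrinsics"];v,u=np.mgrid[:480,:640];z=c["z_map"]
    P=np.stack([(u-K[0,2])/K[0,0]*z,-(v-K[1,2])/K[1,1]*z,-z],-1)
    return P@R.from_rotvec(c["attitude"]).as_matrix().T+c["xyz"]
def ringfit(c,W,cx,cy,rad,z0,z1,zp):
    m=(np.hypot(W[...,0]-cx,W[...,1]-cy)<rad)&(W[...,2]>z0)&(W[...,2]<z1)&(c["z_map"]>0)
    cs,_=cv2.findContours(m.astype(np.uint8),cv2.RETR_EXTERNAL,cv2.CHAIN_APPROX_NONE)
    k=max(cs,key=cv2.contourArea);h=cv2.convexHull(k)
    e=cv2.fitEllipse(k);ctr=onplane(c,*e[0],zp)
    P=np.array([onplane(c,*p[0],zp)[:2] for p in k])
    q=np.linalg.lstsq(np.c_[2*P,np.ones(len(P))],(P**2).sum(1),rcond=None)[0]
    return e[0],ctr.round(4),q[:2].round(4),2*np.sqrt(q[2]+q[0]**2+q[1]**2),np.median(W[m][:,2]),m.sum()
E
python3 - <<'E'
from h import *
T=dict(np.load("top0.npz"));S=dict(np.load("scene0.npz"))
for n,c in(("top",T),("scene",S)):
    W=world(c)
    p=onplane(T,376,232,.075);l=onplane(T,265,222,.046);t=onplane(T,299,294,.01);k=onplane(T,262,220,.09)
    print(n,"pot",ringfit(c,W,p[0],p[1],.075,.066,.085,.075))
    print("cover",ringfit(c,W,l[0],l[1],.075,.038,.053,.046))
    print("knob",ringfit(c,W,l[0],l[1],.03,.085,.12,.097))
    print("dish",ringfit(c,W,*onplane(T,316,148,.017)[:2],.07,.010,.03,.017))
    print("turq",ringfit(c,W,t[0],t[1],.075,.005,.02,.01))
    g=(np.hypot(W[...,0]-.61,W[...,1]-.318)<.04)&(W[...,2]>.035);print("jar",W[g].mean(0),W[g][:,2].max())
    b=onplane(T,490,332,.1);g=(np.hypot(W[...,0]-b[0],W[...,1]-b[1])<.09)&(W[...,2]>.03);print("bottle",np.median(W[g],0))
E
```

```text
top pot ((375.7779846191406, 231.8526611328125), array([ 0.5487, -0.1924,  0.075 ]), array([ 0.5489, -0.1923]), np.float64(0.10185025744524323), np.float64(0.07438467481502575), np.int64(272))
cover ((264.4822082519531, 222.27268981933594), array([0.5762, 0.0705, 0.046 ]), array([0.5764, 0.0706]), np.float64(0.11359588272448258), np.float64(0.046080922899835675), np.int64(1610))
knob ((261.9727478027344, 220.0538330078125), array([0.5753, 0.0696, 0.097 ]), array([0.5753, 0.0697]), np.float64(0.01991542261394268), np.float64(0.09676406510738), np.int64(71))
dish ((315.45458984375, 147.99276733398438), array([ 0.7639, -0.0511,  0.017 ]), array([ 0.7641, -0.0511]), np.float64(0.08789487043996003), np.float64(0.01726687734619925), np.int64(1020))
turq ((298.0315856933594, 293.945556640625), array([ 0.4047, -0.0075,  0.01  ]), array([ 0.405 , -0.0074]), np.float64(0.11336574605621763), np.float64(0.009942590754265401), np.int64(1519))
jar [0.60764356 0.31764869 0.04511809] 0.05406549956991524
bottle [ 0.32301906 -0.4299687   0.11229281]
scene pot ((255.9076690673828, 237.07142639160156), 
[... 305 characters left out ...]
1890312), np.int64(1598))
knob ((385.3782958984375, 247.03890991210938), array([0.5806, 0.0695, 0.097 ]), array([0.5803, 0.0695]), np.float64(0.02768504451781389), np.float64(0.09797939157385671), np.int64(120))
dish ((316.4494323730469, 346.9849548339844), array([ 0.7659, -0.0511,  0.017 ]), array([ 0.7642, -0.0512]), np.float64(0.09006796900359584), np.float64(0.018633636338770354), np.int64(1761))
turq ((345.3609924316406, 218.56430053710938), array([ 0.4081, -0.0075,  0.01  ]), array([ 0.4057, -0.0076]), np.float64(0.11724560494524806), np.float64(0.012106108601225574), np.int64(1132))
jar [0.61166939 0.31702387 0.04554103] 0.05046668981970226
bottle [ 0.33836839 -0.43583595  0.09916048]
```

```bash
cat >> h.py <<'E'
def rows(s,pos,yaw):
    # target: tool x down, tool y (jaws) at world heading yaw
    R0=R.from_rotvec(s["orientation"]);p0=np.array(s["tool_pos"])
    x=np.array([0,0,-1.]);best=None
    for yw in(yaw,yaw+np.pi):
        y=np.array([np.cos(yw),np.sin(yw),0]);M=R.from_matrix(np.c_[x,y,np.cross(x,y)])
        r=(R0.inv()*M).as_rotvec()
        if best is None or np.linalg.norm(r)<np.linalg.norm(best):best=r
    d=R0.inv().apply(np.array(pos)-p0)
    print("d(x,y,z)",(d/.5).round(4),"a",(best/2/np.pi).round(4),"dist mm",1000*np.linalg.norm(d),"deg",np.degrees(np.linalg.norm(best)))
E
python3 - <<'E'
from h import *
from rig import env
s=env.state();print(R.from_rotvec(s["orientation"]).as_matrix().round(3))
for yaw in(0,np.pi/2,2.8):rows(s,(.609,.3185,.15),yaw)
E
```

```text
[[-0.001  0.331  0.944]
 [-0.001  0.944 -0.331]
 [-1.    -0.001 -0.   ]]
d(x,y,z) [ 0.1763 -0.0947  0.9383] a [1.962e-01 1.000e-04 2.000e-04] dist mm 479.6884576856737 deg 70.64913529337825
d(x,y,z) [ 0.1763 -0.0947  0.9383] a [-0.0538 -0.0001  0.0002] dist mm 479.6884576856737 deg 19.351031677782256
d(x,y,z) [ 0.1763 -0.0947  0.9383] a [-2.494e-01 -2.000e-04  1.000e-04] dist mm 479.6884576856737 deg 89.77910275838688
```

```bash
python3 -m jog '[{"grip":0.8,"dx":0.1763,"dy":-0.0947,"dz":0.9383,"ax":-0.0538},{"grip":0.8,"dx":0.1763,"dy":-0.0947,"dz":0.9383,"ax":-0.0538},{"grip":0.8,"dx":0.1763,"dy":-0.0947,"dz":0.9383,"ax":-0.0538},{"grip":0.8,"dx":0.1763,"dy":-0.0947,"dz":0.9383,"ax":-0.0538},{"grip":0.8,"dx":0.1763,"dy":-0.0947,"dz":0.9383,"ax":-0.0538},{"grip":0.8,"dx":0.1763,"dy":-0.0947,"dz":0.9383,"ax":-0.0538},{"grip":0.8,"dx":0.1763,"dy":-0.0947,"dz":0.9383,"ax":-0.0538},{"grip":0.8,"dx":0.1763,"dy":-0.0947,"dz":0.9383,"ax":-0.0538},{"grip":0.8,"dx":0.1763,"dy":-0.0947,"dz":0.9383,"ax":-0.0538},{"grip":0.8,"dx":0.1763,"dy":-0.0947,"dz":0.9383,"ax":-0.0538},{"grip":0.8,"dx":0.1763,"dy":-0.0947,"dz":0.9383,"ax":-0.0538},{"grip":0.8,"dx":0.1763,"dy":-0.0947,"dz":0.9383,"ax":-0.0538}]'
python3 - <<'E'
from h import *
from rig import env
s=env.state();print(R.from_rotvec(s["orientation"]).as_matrix().round(3),s["tool_pos"],s["grip_width"])
c=env.read_camera("wrist");cv2.imwrite("pics/w1.png",c["img"][:,:,::-1]);print(c["intrinsics"],c["xyz"],c["attitude"])
K=c["intrinsics"];h=cv2.cvtColor(c["img"],cv2.COLOR_RGB2HSV).astype(int)
red=((h[...,0]<8)|(h[...,0]>172))&(h[...,1]>150)&(h[...,2]>80)
for st,ce in blobs(red,60):
    q=(ce-[K[0,2],K[1,2]]);r=np.hypot(*q);th=r/K[0,0];u=q/r*np.sin(th)
    d=R.from_rotvec(c["attitude"]).apply([u[0],-u[1],-np.cos(th)]);o=np.array(c["xyz"])
    for z in(.045,.07):print(st,ce,(o+d*(z-o[2])/d[2]).round(4))
rows(s,(.609,.3185,.017),np.pi/2)
E
```

```text
[[-0.001  0.331  0.944]
 [-0.001  0.944 -0.331]
 [-1.    -0.001 -0.   ]] [0.18211379 0.51871843 0.23821429] 0.08808602462504558
[[371.64829954   0.         317.19418581]
 [  0.         371.64829954 243.97551192]
 [  0.           0.           1.        ]] [0.11986829 0.54127366 0.38325332] [-0.23068671 -0.16115762  1.22552313]
d(x,y,z) [ 0.4423 -0.0944  0.9384] a [-0.0538 -0.0001  0.0002] dist mm 520.8214840880083 deg 19.351031677782256$[0]: bad value
```

View pics/w1.png

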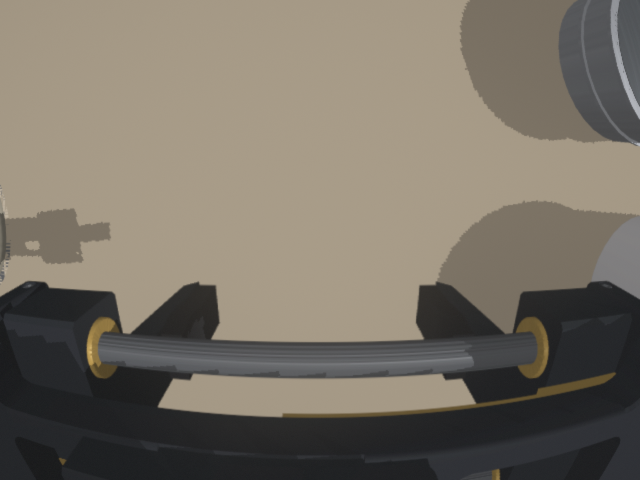

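The move was refused ("bad value"; probably every key is required), so the arm hasn't moved. The wrist view shows only bench, with the fingers at (180,320) and (440,320). I'll resend with all keys.

```bash
python3 -m jog '[{"grip":0.8,"dx":0.1763,"dy":-0.0947,"dz":0.9383,"ax":-0.0538,"ay":0,"az":0},{"grip":0.8,"dx":0.1763,"dy":-0.0947,"dz":0.9383,"ax":-0.0538,"ay":0,"az":0},{"grip":0.8,"dx":0.1763,"dy":-0.0947,"dz":0.9383,"ax":-0.0538,"ay":0,"az":0},{"grip":0.8,"dx":0.1763,"dy":-0.0947,"dz":0.9383,"ax":-0.0538,"ay":0,"az":0},{"grip":0.8,"dx":0.1763,"dy":-0.0947,"dz":0.9383,"ax":-0.0538,"ay":0,"az":0},{"grip":0.8,"dx":0.1763,"dy":-0.0947,"dz":0.9383,"ax":-0.0538,"ay":0,"az":0},{"grip":0.8,"dx":0.1763,"dy":-0.0947,"dz":0.9383,"ax":-0.0538,"ay":0,"az":0},{"grip":0.8,"dx":0.1763,"dy":-0.0947,"dz":0.9383,"ax":-0.0538,"ay":0,"az":0},{"grip":0.8,"dx":0.1763,"dy":-0.0947,"dz":0.9383,"ax":-0.0538,"ay":0,"az":0},{"grip":0.8,"dx":0.1763,"dy":-0.0947,"dz":0.9383,"ax":-0.0538,"ay":0,"az":0},{"grip":0.8,"dx":0.1763,"dy":-0.0947,"dz":0.9383,"ax":-0.0538,"ay":0,"az":0},{"grip":0.8,"dx":0.1763,"dy":-0.0947,"dz":0.9383,"ax":-0.0538,"ay":0,"az":0}]'
python3 - <<'E'
from h import *
from rig import env
s=env.state();print(R.from_rotvec(s["orientation"]).as_matrix().round(3),s["tool_pos"],s["grip_width"])
c=env.read_camera("wrist");cv2.imwrite("pics/w2.png",c["img"][:,:,::-1])
K=c["intrinsics"];h=cv2.cvtColor(c["img"],cv2.COLOR_RGB2HSV).astype(int)
red=((h[...,0]<8)|(h[...,0]>172))&(h[...,1]>150)&(h[...,2]>80)
for st,ce in blobs(red,60):
    q=(ce-[K[0,2],K[1,2]]);r=np.hypot(*q);th=r/K[0,0];u=q/r*np.sin(th)
    d=R.from_rotvec(c["attitude"]).apply([u[0],-u[1],-np.cos(th)]);o=np.array(c["xyz"])
    for z in(.045,.07):print(st,ce,(o+d*(z-o[2])/d[2]).round(4))
rows(s,(.609,.3185,.017),np.pi/2)
E
```

```text
t: 1.35
tool_pos: [0.6093, 0.3183, 0.1497]
orientation: [0.0, 1.572, -0.001]
ft_force: [-0.6, 0.2, -0.1]
grip_width: 0.0707
[[-0.002  0.001  1.   ]
 [-0.     1.    -0.001]
 [-1.    -0.    -0.002]] [0.6092753  0.31829665 0.14967668] 0.0706527754478842
[ 267    0   41   33 1119] [287.09919571  14.19392315] [0.4501 0.2983 0.045 ]
[ 267    0   41   33 1119] [287.09919571  14.19392315] [0.4595 0.3003 0.07  ]
[ 293  217   50   50 1931] [317.63645779 241.86431901] [0.609  0.3187 0.045 ]
[ 293  217   50   50 1931] [317.63645779 241.86431901] [0.6024 0.3187 0.07  ]
d(x,y,z) [ 2.654e-01  5.000e-04 -1.000e-04] a [-0.0001 -0.0003  0.    ] dist mm 132.6771196430246 deg 0.1072309044988287
```

View pics/w2.png

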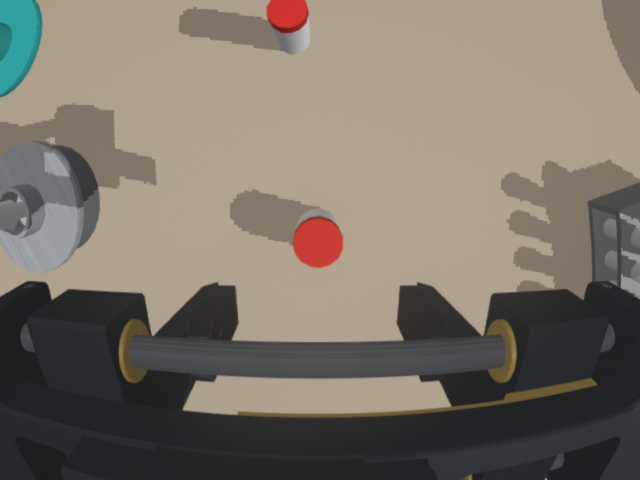

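The wrist view puts the short jar's cap at (318,242), world (0.609, 0.3187), between the fingers, with the slim jar off at (288,14). That agrees with the other cameras, so I'll go down and grip.

```bash
python3 -m jog '[{"grip":0.8,"dx":0.1,"dy":0,"dz":0,"ax":0,"ay":0,"az":0},{"grip":0.8,"dx":0.18,"dy":0,"dz":0,"ax":0,"ay":0,"az":0},{"grip":0.8,"dx":0.24,"dy":0,"dz":0,"ax":0,"ay":0,"az":0},{"grip":0.8,"dx":0.265,"dy":0,"dz":0,"ax":0,"ay":0,"az":0},{"grip":0.8,"dx":0.265,"dy":0,"dz":0,"ax":0,"ay":0,"az":0},{"grip":0.2,"dx":0.265,"dy":0,"dz":0,"ax":0,"ay":0,"az":0},{"grip":0.2,"dx":0.265,"dy":0,"dz":0,"ax":0,"ay":0,"az":0},{"grip":0.2,"dx":0.265,"dy":0,"dz":0,"ax":0,"ay":0,"az":0},{"grip":0.2,"dx":0.265,"dy":0,"dz":0,"ax":0,"ay":0,"az":0},{"grip":0.2,"dx":0.265,"dy":0,"dz":0,"ax":0,"ay":0,"az":0},{"grip":0.2,"dx":0.265,"dy":0,"dz":0,"ax":0,"ay":0,"az":0}]'
```

```text
t: 2.5
tool_pos: [0.6094, 0.3188, 0.0187]
orientation: [0.0, 1.57, 0.0]
ft_force: [-1.2, -0.7, 3.6]
grip_width: 0.035
```

```bash
python3 -m jog '[{"grip":0.2,"dx":-0.1,"dy":0,"dz":0,"ax":0,"ay":0,"az":0},{"grip":0.2,"dx":-0.2,"dy":0,"dz":0,"ax":0,"ay":0,"az":0},{"grip":0.2,"dx":-0.3,"dy":0,"dz":0,"ax":0,"ay":0,"az":0},{"grip":0.2,"dx":-0.3,"dy":-0.08,"dz":-0.01,"ax":0,"ay":0,"az":0},{"grip":0.2,"dx":-0.3,"dy":-0.16,"dz":-0.02,"ax":0,"ay":0,"az":0},{"grip":0.2,"dx":-0.3,"dy":-0.25,"dz":-0.03,"ax":0,"ay":0,"az":0},{"grip":0.2,"dx":-0.3,"dy":-0.34,"dz":-0.04,"ax":0,"ay":0,"az":0},{"grip":0.2,"dx":-0.3,"dy":-0.43,"dz":-0.05,"ax":0,"ay":0,"az":0},{"grip":0.2,"dx":-0.3,"dy":-0.52,"dz":-0.06,"ax":0,"ay":0,"az":0},{"grip":0.2,"dx":-0.3,"dy":-0.61,"dz":-0.07,"ax":0,"ay":0,"az":0},{"grip":0.2,"dx":-0.3,"dy":-0.7,"dz":-0.08,"ax":0,"ay":0,"az":0},{"grip":0.2,"dx":-0.3,"dy":-0.78,"dz":-0.09,"ax":0,"ay":0,"az":0}]'
python3 - <<'E'
from h import *
from rig import env
s=env.state();rows(s,(.5495,-.192,.17),np.pi/2)
E
```

```text
t: 3.7
tool_pos: [0.5637, -0.0734, 0.1681]
orientation: [0.0, 1.571, -0.0]
ft_force: [0.8, -1.3, -0.7]
grip_width: 0.0353
d(x,y,z) [-0.0039 -0.2373 -0.0284] a [-0.0001 -0.      0.    ] dist mm 119.49537194964556 deg 0.024873501752457002
```

```bash
python3 -m jog '[{"grip":0.2,"dx":0,"dy":-0.08,"dz":-0.0095,"ax":0,"ay":0,"az":0},{"grip":0.2,"dx":0,"dy":-0.16,"dz":-0.019,"ax":0,"ay":0,"az":0},{"grip":0.2,"dx":0,"dy":-0.237,"dz":-0.0284,"ax":0,"ay":0,"az":0},{"grip":0.2,"dx":0,"dy":-0.237,"dz":-0.0284,"ax":0,"ay":0,"az":0},{"grip":0.2,"dx":0,"dy":-0.237,"dz":-0.0284,"ax":0,"ay":0,"az":0}]'
python3 - <<'E'
from h import *
from rig import env
s=env.state()
c=env.read_camera("scene");cv2.imwrite("pics/s3.png",c["img"][:,:,::-1])
c=env.read_camera("wrist");cv2.imwrite("pics/w3.png",c["img"][:,:,::-1])
rows(s,(.5495,-.192,.026),np.pi/2)
E
```

```text
t: 4.2
tool_pos: [0.5499, -0.1901, 0.1678]
orientation: [0.001, 1.571, -0.001]
ft_force: [-0.6, -0.0, -0.2]
grip_width: 0.0349
d(x,y,z) [ 0.2836 -0.004  -0.0006] a [-0.0002 -0.0001 -0.0001] dist mm 141.8369249381351 deg 0.08741936910750533
```

View pics/s3.png

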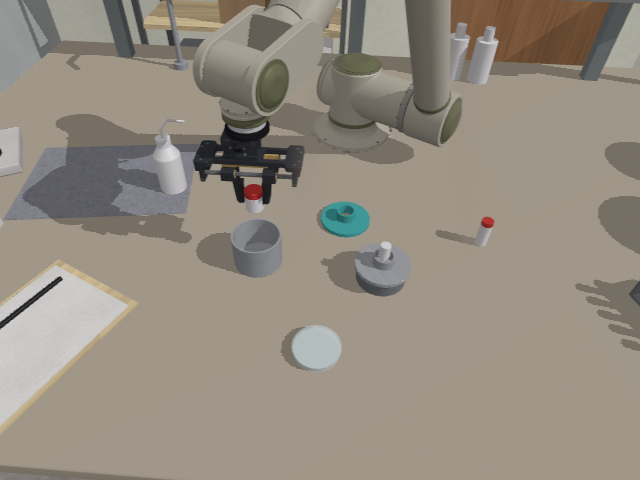

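View pics/w3.png

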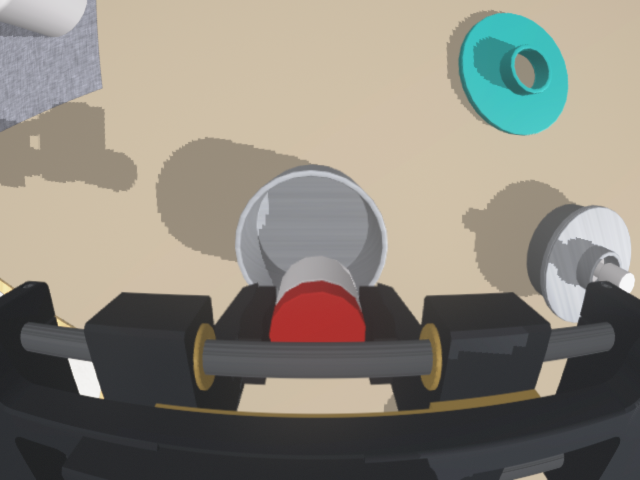

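The scene view shows the jar held at (254,198), upright over the pot. The wrist view shows the pot rim centred near column 312, within 2 mm of the tool. I'll lower it and release with a small opening.

```bash
python3 -m jog '[{"grip":0.2,"dx":0.08,"dy":-0.004,"dz":0,"ax":0,"ay":0,"az":0},{"grip":0.2,"dx":0.14,"dy":-0.004,"dz":0,"ax":0,"ay":0,"az":0},{"grip":0.2,"dx":0.19,"dy":-0.004,"dz":0,"ax":0,"ay":0,"az":0},{"grip":0.2,"dx":0.23,"dy":-0.004,"dz":0,"ax":0,"ay":0,"az":0},{"grip":0.2,"dx":0.26,"dy":-0.004,"dz":0,"ax":0,"ay":0,"az":0},{"grip":0.2,"dx":0.282,"dy":-0.004,"dz":0,"ax":0,"ay":0,"az":0},{"grip":0.2,"dx":0.282,"dy":-0.004,"dz":0,"ax":0,"ay":0,"az":0},{"grip":0.2,"dx":0.282,"dy":-0.004,"dz":0,"ax":0,"ay":0,"az":0}]'
```

```text
t: 5.1
tool_pos: [0.5505, -0.1914, 0.0277]
orientation: [-0.001, 1.57, 0.001]
ft_force: [0.0, -0.2, -1.1]
grip_width: 0.0351
```

```bash
python3 -m jog '[{"grip":0.53,"dx":0,"dy":0,"dz":0,"ax":0,"ay":0,"az":0},{"grip":0.53,"dx":0,"dy":0,"dz":0,"ax":0,"ay":0,"az":0},{"grip":0.53,"dx":0,"dy":0,"dz":0,"ax":0,"ay":0,"az":0},{"grip":0.53,"dx":0,"dy":0,"dz":0,"ax":0,"ay":0,"az":0},{"grip":0.53,"dx":-0.05,"dy":0,"dz":0,"ax":0,"ay":0,"az":0},{"grip":0.53,"dx":-0.12,"dy":0,"dz":0,"ax":0,"ay":0,"az":0},{"grip":0.53,"dx":-0.2,"dy":0,"dz":0,"ax":0,"ay":0,"az":0},{"grip":0.53,"dx":-0.28,"dy":0,"dz":0,"ax":0,"ay":0,"az":0},{"grip":0.53,"dx":-0.28,"dy":0,"dz":0,"ax":0,"ay":0,"az":0}]'
python3 - <<'E'
from h import *
from rig import env
s=env.state()
c=env.read_camera("wrist");cv2.imwrite("pics/w4.png",c["img"][:,:,::-1])
rows(s,(.5755,.0697,.17),np.pi/2)
E
```

```text
t: 6.0
tool_pos: [0.5519, -0.1927, 0.1726]
orientation: [-0.004, 1.562, -0.004]
ft_force: [-0.6, -0.2, -0.7]
grip_width: 0.047
d(x,y,z) [0.0029 0.5249 0.0473] a [0.0001 0.0014 0.0008] dist mm 263.5013944643135 deg 0.5862302814279858
```

View pics/w4.png

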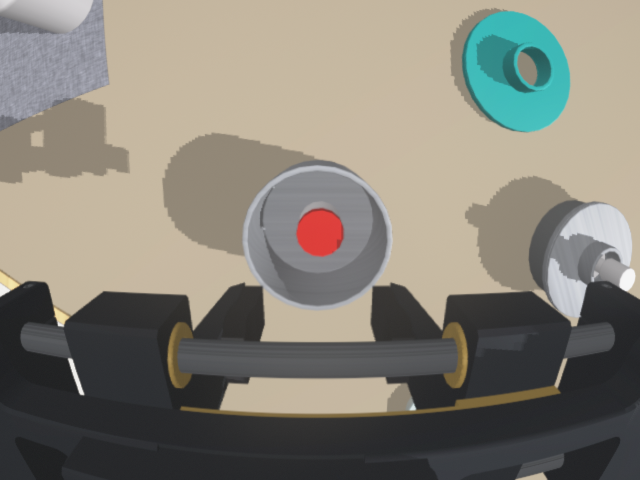

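The jar stands upright in the pot, with its red cap at (320,232) inside the rim centred at about (318,237). While I'm above it, I'll refine the pot centre from the wrist camera.

```bash
cat >> h.py <<'E'
def wray(c,u,v):
    K=c["intrinsics"];q=np.stack([np.asarray(u,float)-K[0,2],np.asarray(v,float)-K[1,2]],-1);r=np.linalg.norm(q,axis=-1,keepdims=True)+1e-9;th=r/K[0,0];w=q/r*np.sin(th)
    d=np.concatenate([w[...,:1],-w[...,1:],-np.cos(th)],-1);return R.from_rotvec(c["attitude"]).apply(d.reshape(-1,3)).reshape(d.shape)
def wworld(c):
    v,u=np.mgrid[:480,:640];d=wray(c,u,v);K=c["intrinsics"]
    th=np.hypot(u-K[0,2],v-K[1,2])/K[0,0]
    return np.array(c["xyz"])+d*(c["z_map"]/np.cos(th))[...,None]
def wfit(c,cx,cy,rad,z0,z1,zp):
    W=wworld(c);m=(np.hypot(W[...,0]-cx,W[...,1]-cy)<rad)&(W[...,2]>z0)&(W[...,2]<z1)&(c["z_map"]>0)
    k=max(cv2.findContours(m.astype(np.uint8),cv2.RETR_EXTERNAL,cv2.CHAIN_APPROX_NONE)[0],key=cv2.contourArea)[:,0]
    d=wray(c,k[:,0],k[:,1]);o=np.array(c["xyz"]);P=(o+d*((zp-o[2])/d[:,2])[:,None])[:,:2]
    for _ in range(4):
        q=np.linalg.lstsq(np.c_[2*P,np.ones(len(P))],(P**2).sum(1),rcond=None)[0];r=np.sqrt(q[2]+q[0]**2+q[1]**2)
        e=np.abs(np.hypot(*(P-q[:2]).T)-r);P=P[e<max(2*np.median(e),.0005)]
    return q[:2].round(4),"diam",(2*r).round(4),"res",np.median(e).round(4),"zmed",np.median(W[m][:,2]).round(4),"z95",np.percentile(W[m][:,2],95).round(4)
E
python3 - <<'E'
from h import *
from rig import env
c=env.read_camera("wrist");s=env.state()
print(s["tool_pos"],c["xyz"]);print("pot",wfit(c,.55,-.192,.07,.068,.082,.075))
print("jarcap",wfit(c,.55,-.192,.04,.044,.056,.05))
rows(s,(.5755,.0697,.17),np.pi/2)
E
```

```text
[ 0.55012491 -0.19178953  0.16752228] [ 0.4840584  -0.19158521  0.31427119]
pot (array([ 0.5502, -0.1935]), 'diam', np.float64(0.1021), 'res', np.float64(0.0002), 'zmed', np.float64(0.0737), 'z95', np.float64(0.0749))
jarcap (array([ 0.5508, -0.1915]), 'diam', np.float64(0.0349), 'res', np.float64(0.0002), 'zmed', np.float64(0.049), 'z95', np.float64(0.0502))
d(x,y,z) [-0.0053  0.523   0.0509] a [0.     0.0002 0.0001] dist mm 262.7295355991431 deg 0.07581296979703672
```

```bash
python3 -m jog '[{"grip":0.6,"dx":-0.005,"dy":0.09,"dz":0.009,"ax":0,"ay":0,"az":0},{"grip":0.6,"dx":-0.005,"dy":0.18,"dz":0.018,"ax":0,"ay":0,"az":0},{"grip":0.6,"dx":-0.005,"dy":0.27,"dz":0.027,"ax":0,"ay":0,"az":0},{"grip":0.6,"dx":-0.005,"dy":0.36,"dz":0.036,"ax":0,"ay":0,"az":0},{"grip":0.6,"dx":-0.005,"dy":0.45,"dz":0.045,"ax":0,"ay":0,"az":0},{"grip":0.6,"dx":-0.005,"dy":0.523,"dz":0.051,"ax":0,"ay":0,"az":0},{"grip":0.6,"dx":-0.005,"dy":0.523,"dz":0.051,"ax":0,"ay":0,"az":0},{"grip":0.6,"dx":-0.005,"dy":0.523,"dz":0.051,"ax":0,"ay":0,"az":0},{"grip":0.6,"dx":-0.005,"dy":0.523,"dz":0.051,"ax":0,"ay":0,"az":0}]'
python3 - <<'E'
from h import *
from rig import env
c=env.read_camera("wrist");s=env.state();cv2.imwrite("pics/w5.png",c["img"][:,:,::-1])
print("knob",wfit(c,.5755,.0697,.025,.09,.105,.097))
print("cover",wfit(c,.5755,.0697,.07,.038,.052,.046))
rows(s,(.5755,.0697,.071),np.pi/2)
E
```

```text
t: 7.0
tool_pos: [0.5753, 0.0687, 0.1687]
orientation: [0.001, 1.572, -0.001]
ft_force: [0.6, 0.3, 0.0]
grip_width: 0.0527
knob (array([0.5765, 0.0697]), 'diam', np.float64(0.0213), 'res', np.float64(0.0002), 'zmed', np.float64(0.0959), 'z95', np.float64(0.0969))
cover (array([0.5782, 0.0701]), 'diam', np.float64(0.114), 'res', np.float64(0.0002), 'zmed', np.float64(0.045), 'z95', np.float64(0.0462))
d(x,y,z) [0.1959 0.0024 0.0004] a [-0.0002 -0.0002  0.    ] dist mm 97.94701372228354 deg 0.1028188383759472
```

View pics/w5.png

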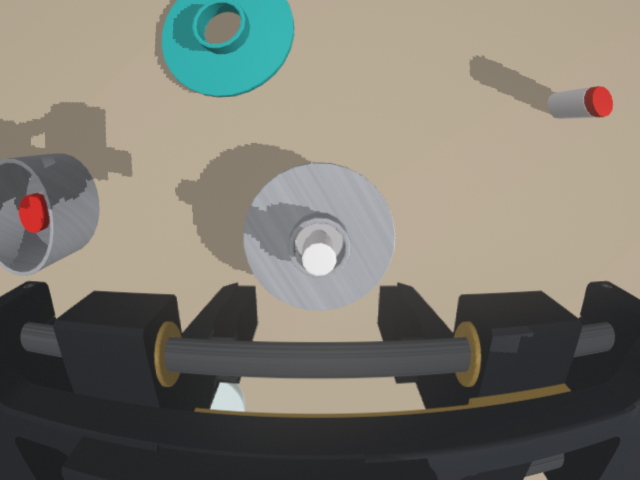

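The wrist view shows the knob at (319,260) on the metal cover, at (0.5765, 0.0697) with its top at 97 mm as expected. I'll go down with the tips 3 mm above the collar top and close.

```bash
python3 -m jog '[{"grip":0.6,"dx":0.08,"dy":0.002,"dz":0.0015,"ax":0,"ay":0,"az":0},{"grip":0.6,"dx":0.14,"dy":0.002,"dz":0.0015,"ax":0,"ay":0,"az":0},{"grip":0.6,"dx":0.18,"dy":0.002,"dz":0.0015,"ax":0,"ay":0,"az":0},{"grip":0.6,"dx":0.194,"dy":0.002,"dz":0.0015,"ax":0,"ay":0,"az":0},{"grip":0.6,"dx":0.194,"dy":0.002,"dz":0.0015,"ax":0,"ay":0,"az":0},{"grip":0,"dx":0.194,"dy":0.002,"dz":0.0015,"ax":0,"ay":0,"az":0},{"grip":0,"dx":0.194,"dy":0.002,"dz":0.0015,"ax":0,"ay":0,"az":0},{"grip":0,"dx":0.194,"dy":0.002,"dz":0.0015,"ax":0,"ay":0,"az":0},{"grip":0,"dx":0.194,"dy":0.002,"dz":0.0015,"ax":0,"ay":0,"az":0},{"grip":0,"dx":0.194,"dy":0.002,"dz":0.0015,"ax":0,"ay":0,"az":0},{"grip":0,"dx":0.194,"dy":0.002,"dz":0.0015,"ax":0,"ay":0,"az":0}]'
```

```text
t: 8.15
tool_pos: [0.5765, 0.0706, 0.0731]
orientation: [-0.001, 1.57, -0.0]
ft_force: [-1.4, -1.0, 5.3]
grip_width: 0.0214
```

```bash
python3 -m jog '[{"grip":0,"dx":-0.02,"dy":0,"dz":0,"ax":0,"ay":0,"az":0},{"grip":0,"dx":-0.05,"dy":0,"dz":0,"ax":0,"ay":0,"az":0},{"grip":0,"dx":-0.08,"dy":0,"dz":0,"ax":0,"ay":0,"az":0},{"grip":0,"dx":-0.11,"dy":0,"dz":0,"ax":0,"ay":0,"az":0},{"grip":0,"dx":-0.14,"dy":0,"dz":0,"ax":0,"ay":0,"az":0},{"grip":0,"dx":-0.16,"dy":0,"dz":0,"ax":0,"ay":0,"az":0},{"grip":0,"dx":-0.17,"dy":0,"dz":0,"ax":0,"ay":0,"az":0},{"grip":0,"dx":-0.17,"dy":0,"dz":0,"ax":0,"ay":0,"az":0}]'
python3 - <<'E'
from h import *
from rig import env
for n in("scene","wrist"):
    c=env.read_camera(n);s=env.state();cv2.imwrite(f"pics/{n}6.png",c["img"][:,:,::-1])
print(s["ft_force"])
print("cover",wfit(c,.5755,.0697,.07,.12,.14,.131))
rows(s,(.5495,-.1925,.158),np.pi/2)
E
```

```text
t: 8.95
tool_pos: [0.5764, 0.0708, 0.1579]
orientation: [-0.0, 1.57, 0.0]
ft_force: [-0.0, -0.4, -2.4]
grip_width: 0.0211
[-1.02404655 -0.0817283  -1.92984875]
cover (array([0.5667, 0.0711]), 'diam', np.float64(0.0961), 'res', np.float64(0.0013), 'zmed', np.float64(0.1291), 'z95', np.float64(0.1304))
d(x,y,z) [-0.002  -0.5265 -0.0532] a [ 0.     -0.0002 -0.    ] dist mm 264.5760551001741 deg 0.06819004613043664
```

View pics/scene6.png

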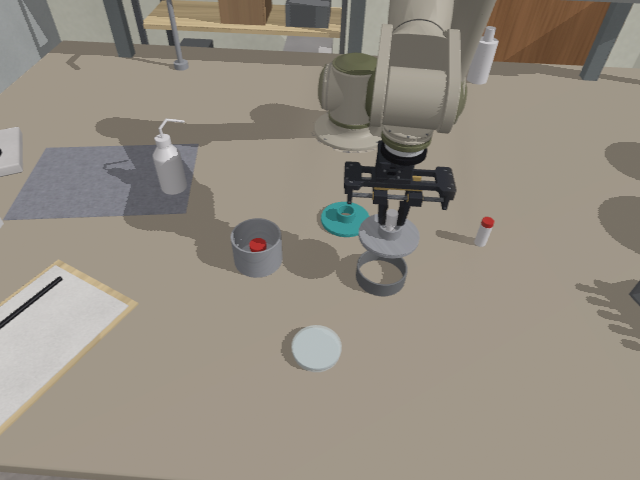

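View pics/wrist6.png

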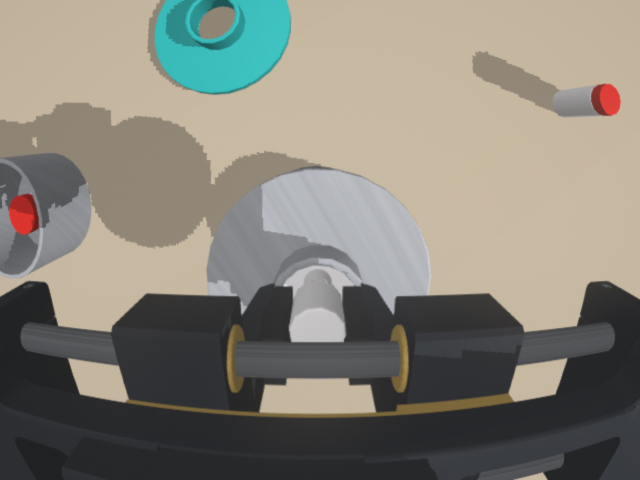

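The scene view shows both lids lifted level at (390,235) and the empty ring at (381,270), with the cover riding along. I'll carry them to the pot smoothly.

```bash
python3 -m jog '[{"grip":0,"dx":-0.002,"dy":-0.02,"dz":-0.002,"ax":0,"ay":0,"az":0},{"grip":0,"dx":-0.002,"dy":-0.06,"dz":-0.006,"ax":0,"ay":0,"az":0},{"grip":0,"dx":-0.002,"dy":-0.12,"dz":-0.012,"ax":0,"ay":0,"az":0},{"grip":0,"dx":-0.002,"dy":-0.18,"dz":-0.018,"ax":0,"ay":0,"az":0},{"grip":0,"dx":-0.002,"dy":-0.24,"dz":-0.024,"ax":0,"ay":0,"az":0},{"grip":0,"dx":-0.002,"dy":-0.3,"dz":-0.03,"ax":0,"ay":0,"az":0},{"grip":0,"dx":-0.002,"dy":-0.36,"dz":-0.036,"ax":0,"ay":0,"az":0},{"grip":0,"dx":-0.002,"dy":-0.42,"dz":-0.042,"ax":0,"ay":0,"az":0},{"grip":0,"dx":-0.002,"dy":-0.47,"dz":-0.047,"ax":0,"ay":0,"az":0},{"grip":0,"dx":-0.002,"dy":-0.505,"dz":-0.051,"ax":0,"ay":0,"az":0},{"grip":0,"dx":-0.002,"dy":-0.525,"dz":-0.053,"ax":0,"ay":0,"az":0},{"grip":0,"dx":-0.002,"dy":-0.5265,"dz":-0.053,"ax":0,"ay":0,"az":0}]'
python3 -m jog '[{"grip":0,"dx":0,"dy":0,"dz":0,"ax":0,"ay":0,"az":0},{"grip":0,"dx":0,"dy":0,"dz":0,"ax":0,"ay":0,"az":0}]'
python3 - <<'E'
from h import *
from rig import env
for n in("scene","top","wrist"):
    c=env.read_camera(n);s=env.state();cv2.imwrite(f"pics/{n}7.png",c["img"][:,:,::-1])
    if n=="top":
        W=world(c);print("cover top",ringfit(c,W,.55,-.1925,.075,.12,.14,.130))
rows(s,(.5497,-.1927,.114),np.pi/2)
E
```

```text
t: 10.25
tool_pos: [0.5497, -0.1933, 0.1584]
orientation: [0.001, 1.571, -0.001]
ft_force: [-0.3, 0.7, -2.9]
grip_width: 0.0209
t: 10.45
tool_pos: [0.55, -0.1915, 0.1586]
orientation: [-0.001, 1.571, 0.001]
ft_force: [-0.3, 1.0, -3.2]
grip_width: 0.021
cover top ((378.66717529296875, 244.80258178710938), array([ 0.5145, -0.1937,  0.13  ]), array([ 0.5216, -0.1868]), np.float64(0.060771179279674944), np.float64(0.13127734602227437), np.int64(416))
d(x,y,z) [ 0.0893 -0.0018 -0.0007] a [ 0.0002  0.     -0.    ] dist mm 44.67196256501953 deg 0.07435434795219703
```

View pics/scene7.png

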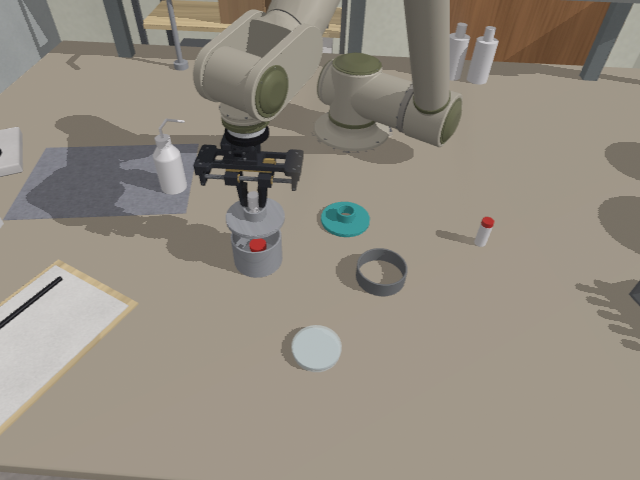

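View pics/wrist7.png

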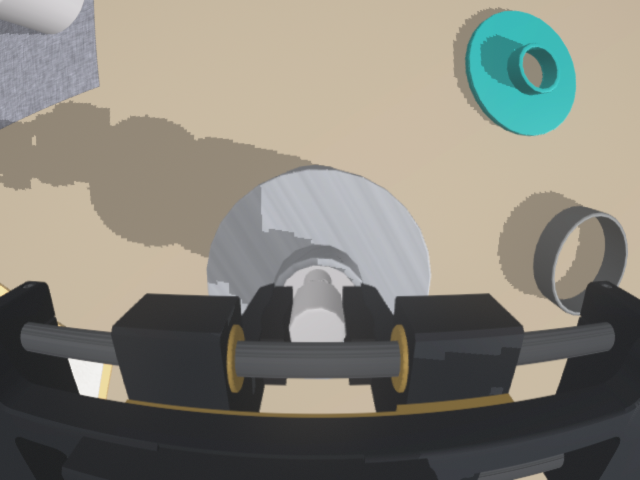

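The lids hang level over the pot: scene (255,218), and the wrist picture is unchanged from after the lift. I'll lower slowly; seated should put the TCP at z≈0.113.

```bash
python3 -m jog '[{"grip":0,"dx":0.015,"dy":-0.0015,"dz":0,"ax":0,"ay":0,"az":0},{"grip":0,"dx":0.03,"dy":-0.0015,"dz":0,"ax":0,"ay":0,"az":0},{"grip":0,"dx":0.045,"dy":-0.0015,"dz":0,"ax":0,"ay":0,"az":0},{"grip":0,"dx":0.055,"dy":-0.0015,"dz":0,"ax":0,"ay":0,"az":0},{"grip":0,"dx":0.063,"dy":-0.0015,"dz":0,"ax":0,"ay":0,"az":0},{"grip":0,"dx":0.071,"dy":-0.0015,"dz":0,"ax":0,"ay":0,"az":0},{"grip":0,"dx":0.078,"dy":-0.0015,"dz":0,"ax":0,"ay":0,"az":0},{"grip":0,"dx":0.084,"dy":-0.0015,"dz":0,"ax":0,"ay":0,"az":0},{"grip":0,"dx":0.087,"dy":-0.0015,"dz":0,"ax":0,"ay":0,"az":0},{"grip":0,"dx":0.087,"dy":-0.0015,"dz":0,"ax":0,"ay":0,"az":0},{"grip":0,"dx":0.087,"dy":-0.0015,"dz":0,"ax":0,"ay":0,"az":0}]'
```

```text
t: 11.7
tool_pos: [0.55, -0.1933, 0.1152]
orientation: [-0.0, 1.571, 0.0]
ft_force: [-0.2, 0.7, -2.7]
grip_width: 0.0208
```

```bash
python3 -m jog '[{"grip":0,"dx":0.001,"dy":0,"dz":0,"ax":0,"ay":0,"az":0},{"grip":0,"dx":0.002,"dy":0,"dz":0,"ax":0,"ay":0,"az":0},{"grip":0,"dx":0.003,"dy":0,"dz":0,"ax":0,"ay":0,"az":0},{"grip":0,"dx":0.004,"dy":0,"dz":0,"ax":0,"ay":0,"az":0},{"grip":0,"dx":0.004,"dy":0,"dz":0,"ax":0,"ay":0,"az":0},{"grip":0,"dx":0.004,"dy":0,"dz":0,"ax":0,"ay":0,"az":0}]'
```

```text
t: 12.3
tool_pos: [0.5499, -0.1932, 0.1132]
orientation: [-0.0, 1.571, 0.0]
ft_force: [-1.4, 0.5, -0.6]
grip_width: 0.0209
```

Force has dropped from -2.7 N to -0.6 N, so the rim is taking the weight at the expected height. One more 0.5 mm down, then release and retreat straight up.

```bash
python3 -m jog '[{"grip":0,"dx":0.001,"dy":0,"dz":0,"ax":0,"ay":0,"az":0},{"grip":0,"dx":0.001,"dy":0,"dz":0,"ax":0,"ay":0,"az":0},{"grip":0.5,"dx":0.001,"dy":0,"dz":0,"ax":0,"ay":0,"az":0},{"grip":0.5,"dx":0.001,"dy":0,"dz":0,"ax":0,"ay":0,"az":0},{"grip":0.5,"dx":0.001,"dy":0,"dz":0,"ax":0,"ay":0,"az":0},{"grip":0.5,"dx":0.001,"dy":0,"dz":0,"ax":0,"ay":0,"az":0},{"grip":0.7,"dx":-0.03,"dy":0,"dz":0,"ax":0,"ay":0,"az":0},{"grip":0.7,"dx":-0.08,"dy":0,"dz":0,"ax":0,"ay":0,"az":0},{"grip":0.7,"dx":-0.14,"dy":0,"dz":0,"ax":0,"ay":0,"az":0},{"grip":0.7,"dx":-0.2,"dy":0,"dz":0,"ax":0,"ay":0,"az":0},{"grip":0.7,"dx":-0.2,"dy":0,"dz":0,"ax":0,"ay":0,"az":0},{"grip":0.7,"dx":-0.2,"dy":0,"dz":0,"ax":0,"ay":0,"az":0}]'
python3 - <<'E'
from h import *
from rig import env
for n in("scene","wrist"):
    c=env.read_camera(n);s=env.state();cv2.imwrite(f"pics/{n}8.png",c["img"][:,:,::-1])
print("knob",wfit(c,.55,-.193,.025,.13,.145,.137))
print("cover",wfit(c,.55,-.193,.07,.078,.092,.086))
print("collar",wfit(c,.55,-.193,.03,.1035,.115,.108))
print(s["tool_pos"],s["grip_width"])
E
```

```text
t: 13.5
tool_pos: [0.5498, -0.1932, 0.213]
orientation: [-0.0, 1.57, -0.0]
ft_force: [-0.4, 0.3, -1.0]
grip_width: 0.0616
knob (array([ 0.5497, -0.1932]), 'diam', np.float64(0.021), 'res', np.float64(0.0002), 'zmed', np.float64(0.1359), 'z95', np.float64(0.137))
cover (array([ 0.5516, -0.1926]), 'diam', np.float64(0.1139), 'res', np.float64(0.0002), 'zmed', np.float64(0.085), 'z95', np.float64(0.0862))
collar (array([ 0.5514, -0.1925]), 'diam', np.float64(0.0426), 'res', np.float64(0.0002), 'zmed', np.float64(0.1068), 'z95', np.float64(0.1097))
[ 0.54946752 -0.19301992  0.21173242] 0.061655882744560554
```

View pics/scene8.png

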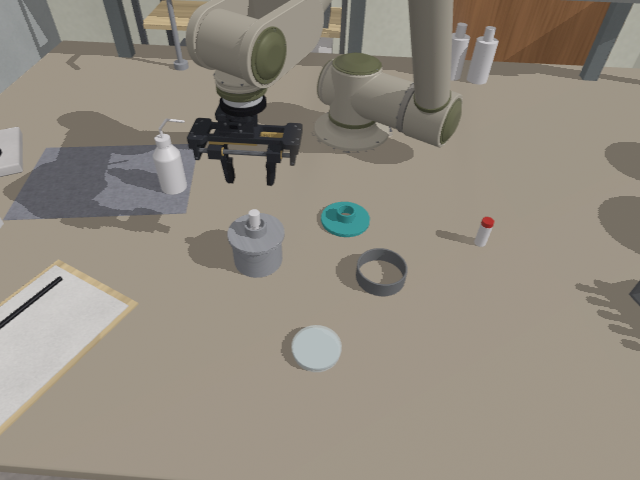

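View pics/wrist8.png

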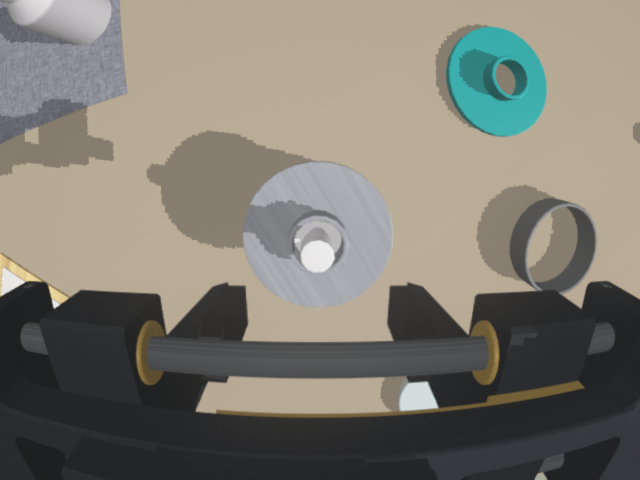

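The lids are seated: the knob top is at 137 mm (75+62), the plate at 86 mm, and the knob sits at (0.5497, -0.1932) on the pot axis. The scene view shows the stack level at (257,235). Next I'll go down around the collar (0.5515, -0.1926), with the tips about 3 mm above the plate.

```bash
python3 -m jog '[{"grip":0.72,"dx":0.06,"dy":0.001,"dz":0.003,"ax":0,"ay":0,"az":0},{"grip":0.72,"dx":0.12,"dy":0.001,"dz":0.003,"ax":0,"ay":0,"az":0},{"grip":0.72,"dx":0.17,"dy":0.001,"dz":0.003,"ax":0,"ay":0,"az":0},{"grip":0.72,"dx":0.21,"dy":0.001,"dz":0.003,"ax":0,"ay":0,"az":0},{"grip":0.72,"dx":0.235,"dy":0.001,"dz":0.003,"ax":0,"ay":0,"az":0},{"grip":0.72,"dx":0.247,"dy":0.001,"dz":0.003,"ax":0,"ay":0,"az":0},{"grip":0.72,"dx":0.247,"dy":0.001,"dz":0.003,"ax":0,"ay":0,"az":0},{"grip":0.72,"dx":0.247,"dy":0.001,"dz":0.003,"ax":0,"ay":0,"az":0}]'
```

```text
t: 14.4
tool_pos: [0.5517, -0.1929, 0.0902]
orientation: [-0.001, 1.57, -0.0]
ft_force: [-0.2, -0.5, -0.3]
grip_width: 0.0635
```

```bash
python3 -m jog '[{"grip":0.58,"dx":0.001,"dy":0,"dz":0,"ax":0,"ay":0,"az":0},{"grip":0.55,"dx":0.001,"dy":0,"dz":0,"ax":0,"ay":0,"az":0},{"grip":0.52,"dx":0.001,"dy":0,"dz":0,"ax":0,"ay":0,"az":0},{"grip":0.5,"dx":0.001,"dy":0,"dz":0,"ax":0,"ay":0,"az":0},{"grip":0.4,"dx":0.001,"dy":0,"dz":0,"ax":0,"ay":0,"az":0},{"grip":0.3,"dx":0.001,"dy":0,"dz":0,"ax":0,"ay":0,"az":0},{"grip":0.2,"dx":0.001,"dy":0,"dz":0,"ax":0,"ay":0,"az":0},{"grip":0.2,"dx":0.001,"dy":0,"dz":0,"ax":0,"ay":0,"az":0},{"grip":0.2,"dx":0.001,"dy":0,"dz":0,"ax":0,"ay":0,"az":0}]'
```

```text
t: 15.3
tool_pos: [0.5514, -0.1928, 0.0893]
orientation: [-0.0, 1.571, 0.0]
ft_force: [-1.1, 0.4, 3.4]
grip_width: 0.0429
```

The grip is on the collar at 43 mm (44 nominal). I'll lift straight up, gently at first.

```bash
python3 -m jog '[{"grip":0.2,"dx":-0.005,"dy":0,"dz":0,"ax":0,"ay":0,"az":0},{"grip":0.2,"dx":-0.01,"dy":0,"dz":0,"ax":0,"ay":0,"az":0},{"grip":0.2,"dx":-0.02,"dy":0,"dz":0,"ax":0,"ay":0,"az":0},{"grip":0.2,"dx":-0.035,"dy":0,"dz":0,"ax":0,"ay":0,"az":0},{"grip":0.2,"dx":-0.055,"dy":0,"dz":0,"ax":0,"ay":0,"az":0},{"grip":0.2,"dx":-0.075,"dy":0,"dz":0,"ax":0,"ay":0,"az":0},{"grip":0.2,"dx":-0.1,"dy":0,"dz":0,"ax":0,"ay":0,"az":0},{"grip":0.2,"dx":-0.125,"dy":0,"dz":0,"ax":0,"ay":0,"az":0},{"grip":0.2,"dx":-0.15,"dy":0,"dz":0,"ax":0,"ay":0,"az":0},{"grip":0.2,"dx":-0.17,"dy":0,"dz":0,"ax":0,"ay":0,"az":0},{"grip":0.2,"dx":-0.182,"dy":0,"dz":0,"ax":0,"ay":0,"az":0},{"grip":0.2,"dx":-0.185,"dy":0,"dz":0,"ax":0,"ay":0,"az":0}]'
python3 -m jog '[{"grip":0.2,"dx":0,"dy":0,"dz":0,"ax":0,"ay":0,"az":0},{"grip":0.2,"dx":0,"dy":0,"dz":0,"ax":0,"ay":0,"az":0},{"grip":0.2,"dx":0,"dy":0,"dz":0,"ax":0,"ay":0,"az":0},{"grip":0.2,"dx":0,"dy":0,"dz":0,"ax":0,"ay":0,"az":0},{"grip":0.2,"dx":0,"dy":0,"dz":0,"ax":0,"ay":0,"az":0}]'
python3 - <<'E'
from h import *
from rig import env
for n in("scene","wrist"):
    c=env.read_camera(n);s=env.state();cv2.imwrite(f"pics/{n}9.png",c["img"][:,:,::-1])
    if n=="scene":
        cv2.imwrite("pics/crop9.png",cv2.resize(c["img"][130:290,150:360,::-1],None,fx=3.5,fy=3.5,interpolation=cv2.INTER_CUBIC))
        W=world(c);v=W[130:290,150:360].reshape(-1,3)
        for a,b in((.14,.165),(.165,.185),(.06,.1),(.125,.14)):
            g=v[(np.hypot(v[:,0]-.55,v[:,1]+.193)<.075)&(v[:,2]>a)&(v[:,2]<b)];print(a,b,len(g),g.min(0).round(3),g.max(0).round(3),np.median(g,0).round(3))
        # levelness of plate: plane fit to its upper face
        g=v[(np.hypot(v[:,0]-.55,v[:,1]+.193)<.056)&(abs(v[:,2]-.178)<.006)];
        if len(g)>30:
            q=np.linalg.lstsq(np.c_[g[:,:2],np.ones(len(g))],g[:,2],rcond=None)[0];print("plate n",len(g),"slope",q[:2],"z",np.median(g[:,2]))
print(s)
E
```

```text
t: 16.5
tool_pos: [0.5515, -0.1928, 0.1823]
orientation: [-0.001, 1.57, -0.0]
ft_force: [-0.1, -0.2, -1.2]
grip_width: 0.0431
t: 17.0
tool_pos: [0.5513, -0.1927, 0.1814]
orientation: [-0.0, 1.571, 0.0]
ft_force: [0.1, -0.8, -1.2]
grip_width: 0.0429Traceback (most recent call last):
  File "<stdin>", line 9, in <module>
    return umr_minimum(a, axis, None, out, keepdims, initial, where)
ValueError: zero-size array to reduction operation minimum which has no identity
```

View pics/crop9.png

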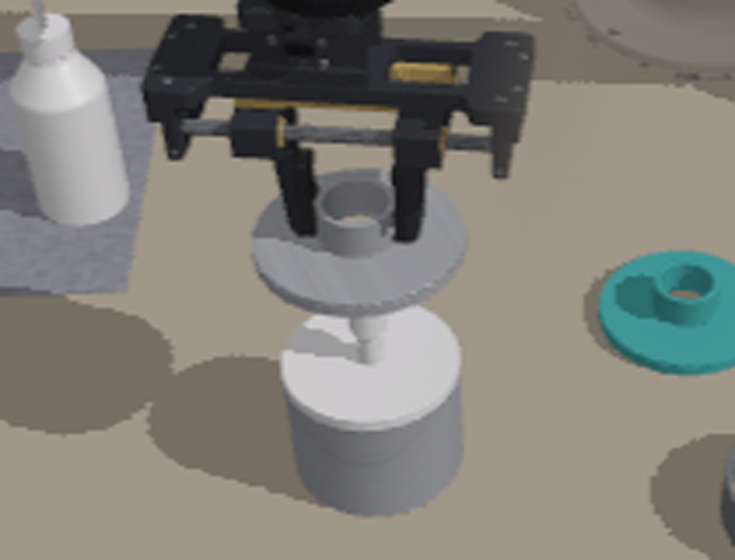

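The crop shows the metal cover gripped by its collar at (357,240), level and clear above the white inner lid, which is seated on the pot at (370,365). One numeric check, then I hand in.

```bash
python3 - <<'E'
from h import *
from rig import env
c=env.read_camera("scene");W=world(c);v=W.reshape(-1,3)
def pl(z0,tol,rad):
    g=v[(np.hypot(v[:,0]-.551,v[:,1]+.193)<rad)&(abs(v[:,2]-z0)<tol)]
    q=np.linalg.lstsq(np.c_[g[:,:2],np.ones(len(g))],g[:,2],rcond=None)[0];print(len(g),"mean",g.mean(0).round(4),"slope",q[:2].round(3),"z",np.median(g[:,2]).round(4))
pl(.178,.008,.056);pl(.083,.006,.05)
print("lid rim",ringfit(c,W,.55,-.193,.06,.079,.088,.083)[1:5])
s=env.state();print(s["t"],s["tool_pos"],s["grip_width"],np.abs(s["qd"]).max())
E
```

```text
1156 mean [ 0.5667 -0.1916  0.18  ] slope [-0.012  0.003] z 0.18
1183 mean [ 0.5586 -0.1923  0.0846] slope [-0.014  0.003] z 0.0847
lid rim (array([ 0.5567, -0.1908,  0.083 ]), array([ 0.5547, -0.1909]), np.float64(0.093754434870009), np.float64(0.0846853911261225))
17.1 [ 0.55138404 -0.19276397  0.18151838] 0.04288369178546073 0.00189761761914821
```

```bash
python3 -c "
from rig import env
print(env.sign_off())"
```

```text
the job is handed in; nothing more can be done
None
```

The job is handed in at about 17 s of the 61 s allowed; it reports no verdict. The short jar is in the pot and the nested lids were carried over by the knob and seated. The cover was then lifted off by its collar and is held above the inner lid.

**Last checks**
- **Seating, before the cover came off:** the knob top was at 137 mm, which is the seated height. The knob was within 1 mm of the measured pot axis, and the cover was still nested.
- **Cover:** it is about 100 mm above the inner lid (origins), with a slope of about 0.01. The TCP is about 1.5 mm from the pot axis, the grip opening is 43 mm, and the joints are at rest.
- **Inner lid:** it looks flat on the pot, with a slope of about 0.01.
- **Bystanders:** the slim jar, wash bottle and dish looked unmoved in the pictures, but I did not re-measure them. The last picture shows only the wash bottle.

**What failed or disagreed**
- My first move was refused because it left out the zero values, so the arm did not move; I resent it in full.
- The last scene-camera fit put the lid rim about 5 mm off in x and 2 mm off in y, and its diameter came out at 94 mm instead of 104. The cover hides part of the lid from that camera, so I trusted the earlier wrist measurement.
- The final wrist picture was not taken because my script stopped early, so the end state rests on the scene camera alone.

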